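Sweep the used caps into the discard pan

TASK

The three used blue caps lying on the staining bench count as contaminated, so do not pick any of them up: with your fingertips sweep them along the bench, over the lip and well into the steel discard pan, so that each lies wholly on the pan's floor behind the sloping lip. Leave the pan where it stands, and go round the Petri dish, the stain bottle and the other things on the bench without shifting or tipping them.

Things in the scene. Friction and masses are not known exactly. Their poses are not given: they have to be found in the camera images.
- cap_a: A used blue screw cap of a culture bottle, ribbed, 40 mm diameter, 24 mm high, about 15 g, lying flat on its open side; loose, slides easily. Origin: centre of its underside, z up. All three caps are alike.
- cap_b: A second used blue screw cap of a culture bottle, ribbed, 40 mm diameter, 24 mm high, about 15 g, lying flat on its open side; loose, slides easily. Origin: centre of its underside, z up. All three caps are alike.
- cap_c: A third used blue screw cap of a culture bottle, ribbed, 40 mm diameter, 24 mm high, about 15 g, lying flat on its open side; loose, slides easily. Origin: centre of its underside, z up. All three caps are alike.
- pan: Steel discard pan shaped like a dustpan, 0.9 kg, loose on the bench (slides if pushed with about 5 N). Origin: underside, near the middle of its floor. Its x points from the open mouth to the rear wall, z up. In its frame: floor 3 mm thick, from x = -0.067 to the rear wall's inner face at x = +0.075; side walls' inner faces at y = -0.090 and +0.090; no wall across the mouth
- pan_lip (a point): Middle of the pan's front lip edge, on the bench, at (-0.095, 0, 0) in the pan's frame. From here the lip, as wide as the pan (186 mm), slopes up 3 mm to the floor at x = -0.067. The side walls (3 mm thick) rise from the lip to about 40 mm high, with a rolled rim, at x = -0.04 and behind; the rear wall is 43 mm high
- pan_handle (a point): End of the pan's handle, at (0.195, 0, 0.036) in the pan's frame: a round black grip 21 mm thick and up to 47 mm high, standing out behind the rear wall. Not needed for the work
- petri_dish: Closed Petri dish with tan agar, 94 mm diameter, 18 mm high, loose. Origin: centre of its underside
- stain_bottle: Small amber dropper bottle of stain with a black cap and violet teat, 32 mm diameter, 70 mm high, loose. Origin: centre of its underside
- flask: Stoppered conical glass flask, 68 mm diameter at the base, 117 mm high, loose, at the far side. Origin: centre of its underside
- slide_box: Green box for microscope slides, 46 x 93 x 28 mm (x, y, z), loose, at the far side. Origin: centre of its underside
- reagent_bottle: Amber reagent bottle with a blue screw cap (closed: it is not one of the used caps), 72 mm diameter, 150 mm high, loose, on the right. Origin: centre of its underside

How it is judged (in metres and radians):
At the end, for the whole second after the job is handed in: Each cap rests on the pan's floor, its centre over 45 mm behind the lip edge and between the side walls, none on top of another; the pan is flat and within 30 mm of its place; dish, stain bottle, flask, slide box and reagent bottle stand upright within 15 mm of theirs (x of cap_a in the frame of pan between -0.05 and 0.075 m and y of cap_a in the frame of pan between -0.085 and 0.085 m and z of each of cap_a, cap_b, cap_c in the frame of pan below 0.025 m and linear speed of each of cap_a, cap_b, cap_c below 0.02 m/s and x of cap_b in the frame of pan between -0.05 and 0.075 m and y of cap_b in the frame of pan between -0.085 and 0.085 m and x of cap_c in the frame of pan between -0.05 and 0.075 m and y of cap_c in the frame of pan between -0.085 and 0.085 m and distance of each of pan, pan_lip from where it was at the start of the episode below 0.03 m and angle between pan's own z axis and vertical below 0.1 rad and distance of each of petri_dish, stain_bottle, flask, slide_box, reagent_bottle from where it was at the start of the episode below 0.015 m and angle between each of petri_dish, stain_bottle, flask, slide_box, reagent_bottle's own z axis and vertical below 0.2 rad); the robot touches nothing.
It fails at once if a cap is picked up or lifted off the surface ((height (world z) of cap_a above 0.035 m or (height (world z) of cap_a above 0.015 m and angle between cap_a's own z axis and vertical below 0.3 rad)) or (height (world z) of cap_b above 0.035 m or (height (world z) of cap_b above 0.015 m and angle between cap_b's own z axis and vertical below 0.3 rad)) or (height (world z) of cap_c above 0.035 m or (height (world z) of cap_c above 0.015 m and angle between cap_c's own z axis and vertical below 0.3 rad))).
It fails at once if a bystander (dish, bottle, flask or slide box) is shifted more than 15 mm or tipped ((distance of petri_dish from where it was at the start of the episode above 0.015 m or angle between petri_dish's own z axis and vertical above 0.3 rad) or (distance of stain_bottle from where it was at the start of the episode above 0.015 m or angle between stain_bottle's own z axis and vertical above 0.3 rad) or (distance of flask from where it was at the start of the episode above 0.015 m or angle between flask's own z axis and vertical above 0.3 rad) or (distance of slide_box from where it was at the start of the episode above 0.015 m or angle between slide_box's own z axis and vertical above 0.3 rad) or (distance of reagent_bottle from where it was at the start of the episode above 0.015 m or angle between reagent_bottle's own z axis and vertical above 0.3 rad)).
It fails at once if the pan is shifted more than 30 mm or tipped (distance of any of pan, pan_lip from where it was at the start of the episode above 0.03 m or angle between pan's own z axis and vertical above 0.25 rad).
It also fails if it takes over 70 s, if anything falls off the work surface, if the arm or the gripper's body presses on something with over 40 N, if the wrist force passes 120 N, or if a joint passes its speed limit or range.

ROBOT

A 6-joint arm with a two-finger parallel gripper is mounted at the origin on the work surface. World frame = base frame: x ahead of the robot, y to its left, z up, the work surface at z = 0. Lengths are in mm, angles in rad, forces in N, time in s.
With the tool pointing down it reaches from about 250 to 800 mm from the base axis. Payload 8.5 kg.
Tool frame: the origin (TCP) lies on the front face of the gripper's body, between the roots of the fingers; the fingertips stand 73 mm ahead of it and the grasp point (between the pads) lies 54 mm ahead of it; z points along the fingers, y is the line along which they close (so a half turn about z gives the same grasp; the last joint's range is limited). The gripper opens to 85 mm and grips with 20 to 120 N. Pads are 22 mm wide; open, the fingers measure 114 mm over their backs; the gripper's body (76 mm by 85 mm) begins 54 mm behind the grasp point. The pads swing forward as they close: fully open they stand 13 mm farther back than shut.
Start: joints at [-1.17, 0.238, -0.013, 1.319, 0, 1.571], TCP at [204.815, -483.36, 303.876] pointing down, gripper open.
Joint ranges: [-2.66, 2.66], [-1.03, 1.9], [-1.14, 1.46], [-1.82, 2.27], [-1.45, 1.34], [-3.14, 3.14]. Speed limits (rad/s): [2.22, 2.22, 2.79, 3.14, 3.14, 3.14].

INTERFACE

Orientations are given as a unit quaternion [x, y, z, w].
In Python, from station import state, read_camera, camera_params, finish_job, outline_of, landmark_of gives the robot as it stands.
- The arm moves only by the shell command python3 -m creep 'ROWS' [OPENING]. ROWS is JSON, a list of rows, each a list of 4 numbers: the shift along the tool's x, y, z in units of 750 mm (1.0 is 750 mm), then the turn about the tool's z in units of 180 degrees (1.0 is 180 degrees). A call has 1 to 8 rows; each row is the pose to reach, as a shift and turn from the pose commanded when the call began, along the tool's axes at that moment, turning the shorter way round; what a row does not reach only later rows make up. A row lasts 1/12 s, in which the tool goes at most 41.7 mm and 7.16 degrees, less where a joint would pass 70% of its speed; a pose out of reach is approached as far as the arm can. A call with a number of a shift or a turn outside -1 to 1 is refused whole. A call with a gripper value outside its range is refused whole. OPENING is the opening, from 0 (shut) to 1 (fully open), set as the call begins (- or left out, the last holds). The fingers move at their own pace and stop on an object; the grip force is fixed at half the most. Time passes only in rows, so rows that repeat a pose let the fingers close. It gives the time, the measured TCP pose, the force, the opening and the grip force at its end, in the units of the state.
- state(): the state, without advancing time (a new reading comes with each control period).
- read_camera(name): name is "scene" or "top"; returns the picture (420x560x3 uint8, red, green, blue); there is no depth.
- camera_params(name): a dict with "fx", "fy", "cx", "cy" (pixels), "dist" ([k1, k2, p1, p2, k3] as OpenCV has them; the pictures are not rectified), "view" (4x4, takes a point from world to camera coordinates). Camera axes: x right, y up, looking along -z (the intrinsics and any distortion apply to the point x, -y, -z); pixel columns grow to the right and rows downward; lengths in mm; the calibration is good to about 2 mm. A picture is of the moment at which its call begins. camera_params takes no time and is no camera call.
- finish_job(): hands the job in; it is judged then, once.
Trained networks look in the newest picture that a camera, given by its name, has taken for a name from the list of things; names that differ only in an ending like _2 or _b are one class to them, and where a whole thing is asked for, a point or a joint stands for the part that bears it (a point fixed in the world has none). Each returns a list of dicts, best first, with "p" (0 to 1); they miss things now and then, are a little off and sometimes report something else, mostly with a low value. They report only what shows in the picture. A call takes as long as a camera call.
- outline_of(camera, query): "mask" (420x560 bool, what is visible of it) and "uv" ([column, row] in pixels, amid what is visible of it).
- landmark_of(camera, query): "uv" ([column, row] in pixels: a listed point, or the origin of a listed thing).
The state is a dict: "time": time; "joint_positions": joint angles; "joint_velocities": joint speeds; "joint_efforts": joint torques, N m; "ee_pos": TCP position; "orientation": TCP orientation; "wrist_force": force on the tool from outside, world axes, zero at the start; "ft_torque": the same for the moment, N m; "width": finger opening in mm; "finger_force": force on a finger pad.
Only numpy, scipy, OpenCV 4.12 (cv2) and the standard library are available. Lean on these libraries where they do the work, as an engineer would, in place of code of your own. Each camera call takes 0.05 s, during which the arm holds its last target. There are 200 camera calls.

## Working session

There is one attempt and no reset: what is moved stays moved. The work goes in short steps, Python scripts to look and compute and a shell command to move; the robot and the scene stay as the last step left them, time stands still between calls to the robot, and variables do not carry over. Pictures are saved under pics/ and viewed, at most 10 in all, crops included, and the job is handed in when it is done.

```bash
ls; mkdir -p pics
cat > h.py <<'E'
import numpy as np, cv2
from station import *
def ray(cam,uv):
    P=camera_params(cam); K=np.array([[P['fx'],0,P['cx']],[0,P['fy'],P['cy']],[0,0,1.]])
    V=np.array(P['view'])
    n=cv2.undistortPoints(np.array(uv,float).reshape(-1,1,2),K,np.array(P['dist'],float)).reshape(-1,2)
    d=np.c_[n[:,0],-n[:,1],-np.ones(len(n))]@V[:3,:3]
    return -V[:3,:3].T@V[:3,3], d
def at_z(cam,uv,z=0):
    o,d=ray(cam,uv); return o+d*((z-o[2])/d[:,2])[:,None]
def save(cam,name):
    im=read_camera(cam); cv2.imwrite('pics/'+name,im[:,:,::-1]); return im
E
python3 - <<'E'
from h import *
np.set_printoptions(precision=1,suppress=True)
for c in ['top','scene']:
    save(c,c+'0.png'); print(c,ray(c,[[280,210]])[0])
    for q in ['cap_a','pan','pan_lip','pan_handle','petri_dish','stain_bottle','flask','slide_box','reagent_bottle']:
        for r in landmark_of(c,q)[:4]:
            print(q,round(r['p'],2),np.array(r['uv']),at_z(c,[r['uv']],36 if q=='pan_handle' else 0)[0])
print(state())
E
```

```text
pics
top [ 469.9   10.3 1130.4]
cap_a 0.7 [318.7 231.7] [ 528.5 -108.1    0. ]
cap_a 0.65 [272.5 245.8] [488.3  17.6   0. ]
cap_a 0.57 [370.4 211.6] [ 585.7 -251.3    0. ]
cap_a 0.48 [201.5 231.2] [525.1 213.    0. ]
pan 0.64 [170.7 227.5] [533.8 298.9   0. ]
pan_lip 0.93 [201.5 229.8] [528.9 213.1   0. ]
pan_handle 0.82 [ 95.7 232.6] [514.2 496.5  36. ]
petri_dish 0.94 [329.  179.1] [ 674.8 -136.4    0. ]
petri_dish 0.29 [ 94.4 232.9] [514.8 516.3   0. ]
stain_bottle 0.54 [335.  264.3] [ 440.3 -153.1    0. ]
flask 0.94 [279.2 149.7] [756.1   2.9   0. ]
reagent_bottle 0.69 [438.9 253.4] [ 472.  -443.5    0. ]
reagent_bottle 0.59 [370.6 208.7] [ 593.8 -251.9    0. ]
scene [1316.8 -822.2  840.5]
cap_a 0.55 [219.4 257.7] [ 606.  -261.6   -0. ]
cap_a 0.5 [255.  199.1] [472.6  23.8   0. ]
cap_a 0.49 [240.7 225.1] [ 541.5 -112.7   -0. ]
pan 0.57 [314.8 175.3] [528.6 296.6   0. ]
pan_lip 0.59 [303.7 191.4] [567.3 180.4   0. ]
pan_handle 0.81 [344.2 148.4] [521.7 498.7  36. ]
petri_dish 0.72 [265.6 247.6] [ 674.9 -136.9    0. ]
stain_bottle 0.56 [239.5 223.4] [ 532.2 -109.3    0. ]
stain_bottle 0.54 [208.1 213.3] [ 416.2 -143.4   -0. ]
flask 0.86 [310.8 236.9] [744.3  -3.4   0. ]
slide_box 0.86 [280.5 265.7] [ 759.6 -164.2    0. ]
slide_box 0.21 [303.3 189. ] [556.4 191.7  -0. ]
reagent_bottle 0.74 [138.6 267.5] [ 469.  -443.4    0. ]
reagent_bottle 0.3 [299.5 189. ] [546.2 182.    0. ]
{'time': 1.0, 'joint_positions': array([-1.2,  0.2, -0. ,  1.3,  0. ,  1.6]), 'joint_velocities': array([0., 0., 0., 0., 0., 0.]), 'joint_efforts': array([ -0. , -53.9,  34.7,   0. ,  -0. ,   0. ]), 'ee_pos': array([ 204.8, -483.4,  303.9]), 'orientation': array([ 1. ,  0.2,  0. , -0. ]), 'wrist_force': array([ 0.4, -0.3, -0.6]), 'ft_torque': array([ 0., -0., -0.]), 'finger_force': 0.0, 'width': 85.29123527980587}
```

View pics/top0.png

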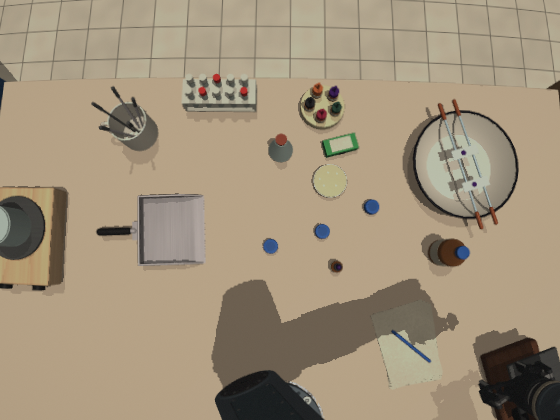

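Run:
```python
from h import *
np.set_printoptions(precision=4,suppress=True)
s=state();print(s['orientation'],s['ee_pos'])
from scipy.spatial.transform import Rotation as R
print(R.from_quat(s['orientation']).as_matrix())
# blue segmentation for caps, circle fits at top rim z=24
im=cv2.imread('pics/top0.png');hsv=cv2.cvtColor(im,cv2.COLOR_BGR2HSV)
m=((hsv[...,0]>95)&(hsv[...,0]<125)&(hsv[...,1]>120)).astype(np.uint8)
n,l,st,ce=cv2.connectedComponentsWithStats(m)
for i in range(1,n):
    if st[i,4]>30: print(ce[i],st[i],at_z('top',[ce[i]],18)[0])
# pan corners
for q in ['pan','stain_bottle','petri_dish']:
    read_camera('top'); r=outline_of('top',q)
    for k in r[:2]:
        c=cv2.findContours(k['mask'].astype(np.uint8),0,2)[0]
        c=max(c,key=cv2.contourArea); print(q,k['p'],cv2.boundingRect(c),cv2.boxPoints(cv2.minAreaRect(c)).tolist())
```

```text
[ 0.98    0.1991  0.     -0.    ] [ 204.8372 -483.3606  303.8883]
[[ 0.9208  0.3901  0.    ]
 [ 0.3901 -0.9208  0.0001]
 [ 0.     -0.0001 -1.    ]]
[ 0.8491 88.4717] [ 0 79  4 24 53] [939.8665 841.8118  18.    ]
[371.1739 206.441 ] [364 200  15  14 161] [ 598.0496 -249.4034   18.    ]
[321.8026 230.8158] [315 224  14  14 152] [ 530.046  -114.6185   18.    ]
[270.3113 245.6623] [264 239  14  14 151] [488.3223  23.4046  18.    ]
[461.8592 252.0141] [455 246  14  13 142] [ 475.9448 -502.0638   18.    ]
[410.5413 345.7523] [392 331  38  31 109] [ 224.1454 -356.0793   18.    ]
pan 0.66 (96, 193, 110, 73) [[94.46448516845703, 196.1472930908203], [202.73484802246094, 191.6360321044922], [205.69671630859375, 262.720947265625], [97.42634582519531, 267.232177734375]]
stain_bottle 0.51 (330, 261, 13, 12) [[330.0, 261.0], [342.0, 261.0], [342.0, 272.0], [330.0, 272.0]]
petri_dish 0.74 (313, 164, 34, 34) [[313.0, 164.0], [346.0, 164.0], [346.0, 197.0], [313.0, 197.0]]
```

The top picture shows three caps at (371,206), (322,231) and (270,246). The pan's mouth faces right at column 205, with the dish at (329,180) and the stain bottle at (336,266). The way to the pan is clear, so I'll cradle each cap between slightly opened fingers and push along the pan's axis, C first.

```bash
cat >> h.py <<'E'
from scipy.spatial.transform import Rotation as R
def go(*targets,yaw=None):
    s=state(); M=R.from_quat(s['orientation']).as_matrix(); y0=np.degrees(np.arctan2(M[1,0],M[0,0]))
    print('t',round(s['time'],2),'pos',s['ee_pos'].round(1),'yaw',round(y0,1),'F',np.round(s['wrist_force'],1),'w',round(s['width'],1))
    for t in targets:
        print(t,(M.T@(np.array(t)-s['ee_pos'])/750).round(4), None if yaw is None else round(-(yaw-y0)/180,4))
E
python3 -m creep '[[0.59,-0.418,0.139,-0.39],[0.59,-0.418,0.139,-0.39],[0.59,-0.418,0.139,-0.39],[0.59,-0.418,0.139,-0.39],[0.59,-0.418,0.139,-0.39],[0.59,-0.418,0.139,-0.39],[0.59,-0.418,0.139,-0.39],[0.59,-0.418,0.139,-0.39]]' 0.3
python3 -c "
from h import *
go((490,-22,200),yaw=93.2)"
```

```text
time: 1.97
ee_pos: [377.5, -203.1, 240.9]
orientation: [0.763, 0.647, 0.0, 0.0]
wrist_force: [1.1, -0.9, 0.3]
width: 25.6
finger_force: 0.0
t 1.97 pos [ 377.5 -203.1  240.9] yaw 80.6 F [ 1.1 -0.9  0.3] w 25.6
(490, -22, 200) [0.2628 0.1085 0.0546] -0.07
```

```bash
python3 -m creep '[[0.263,0.1085,0.055,-0.07],[0.263,0.1085,0.055,-0.07],[0.263,0.1085,0.055,-0.07],[0.263,0.1085,0.055,-0.07],[0.263,0.1085,0.055,-0.07],[0.263,0.1085,0.055,-0.07],[0.263,0.1085,0.055,-0.07]]'
python3 -c "
from h import *
go((490,-22,80),(470,315,80),yaw=93.2)"
```

```text
time: 2.55
ee_pos: [491.5, -21.9, 198.9]
orientation: [0.688, 0.726, -0.0, -0.0]
wrist_force: [-0.5, 0.2, -0.3]
width: 25.7
finger_force: 0.0
t 2.55 pos [491.5 -21.9 198.9] yaw 93.1 F [-0.5  0.2 -0.3] w 25.7
(490, -22, 80) [-1.000e-04 -1.800e-03  1.586e-01] -0.0006
(470, 315, 80) [ 0.45   -0.0042  0.1588] -0.0006
```

```bash
python3 -m creep '[[0,-0.002,0.05,0],[0,-0.002,0.1,0],[0,-0.002,0.14,0],[0,-0.002,0.158,0],[0,-0.002,0.158,0]]'
python3 -m creep '[[0.015,0,0,0],[0.03,0,0,0],[0.045,0,0,0],[0.06,0,0,0],[0.075,0,0,0],[0.085,0,0,0],[0.09,0,0,0],[0.09,0,0,0]]'
python3 - <<'E'
from h import *
im=save('top','t1.png');im2=save('scene','s1.png')
cv2.imwrite('pics/c1.png',np.hstack([cv2.resize(im[140:290,200:400],None,fx=2,fy=2),cv2.resize(im2[120:270,180:380],None,fx=2,fy=2)])[:,:,::-1])
go((470,315,80))
E
```

```text
time: 2.97
ee_pos: [486.4, -25.3, 78.7]
orientation: [0.69, 0.724, -0.002, -0.002]
wrist_force: [-0.8, -0.2, 0.3]
width: 25.7
finger_force: 0.0
time: 3.63
ee_pos: [485.6, 44.2, 81.4]
orientation: [0.689, 0.725, 0.0, 0.0]
wrist_force: [0.0, -0.8, -0.3]
width: 25.6
finger_force: 0.0
t 3.73 pos [485.6  43.2  81.2] yaw 92.9 F [-0.1  0.3  0.5] w 25.4
(470, 315, 80) [ 0.3629 -0.0025  0.0016] None
```

View pics/c1.png

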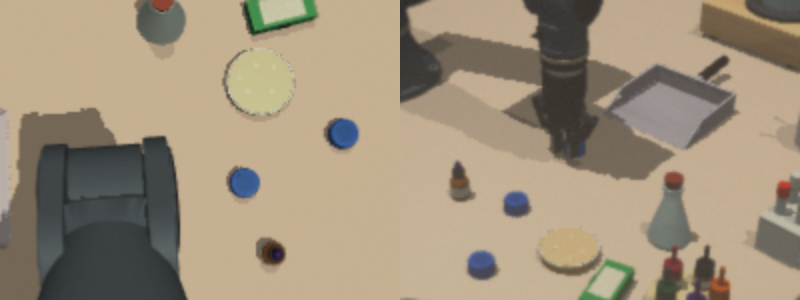

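The crop shows the cap just ahead of the fingertips in the scene view, near (575,148), and everything else is undisturbed. I'll keep pushing.

```bash
python3 -m creep '[[0.015,0,0,0],[0.035,0,0,0],[0.055,0,0,0],[0.075,0,0,0],[0.095,-0.001,0,0],[0.115,-0.001,0,0],[0.135,-0.001,0,0],[0.155,-0.001,0,0]]'
python3 -m creep '[[0.02,0,0,0],[0.04,0,0,0],[0.06,0,0,0],[0.08,-0.001,0,0],[0.1,-0.001,0,0],[0.12,-0.001,0,0],[0.14,-0.001,0,0],[0.155,-0.001,0,0]]'
python3 - <<'E'
from h import *
im2=save('scene','s2.png')
cv2.imwrite('pics/c2.png',cv2.resize(im2[110:260,210:410],None,fx=3,fy=3)[:,:,::-1])
go((470,315,80))
E
```

```text
time: 4.4
ee_pos: [478.9, 159.9, 81.2]
orientation: [0.69, 0.724, -0.0, 0.0]
wrist_force: [0.4, -15.1, 8.0]
width: 25.4
finger_force: 8.2
time: 5.07
ee_pos: [472.4, 276.4, 81.1]
orientation: [0.689, 0.724, 0.0, -0.0]
wrist_force: [1.2, -0.2, -0.8]
width: 25.8
finger_force: 0.1
t 5.12 pos [472.6 277.9  81.2] yaw 92.9 F [0.7 1.6 0.2] w 25.7
(470, 315, 80) [ 0.0496 -0.0009  0.0017] None
```

View pics/c2.png

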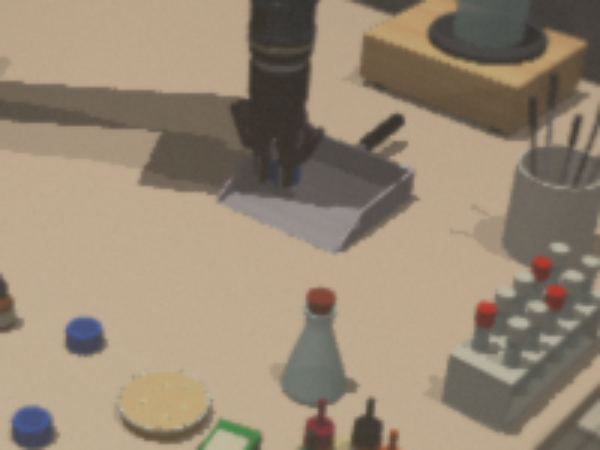

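The cap (285,170) is inside the pan. There was a 15 N spike as it crossed the lip, so I'll finish this push, retreat and measure whether the pan shifted.

```bash
python3 -m creep '[[0.015,0,0,0],[0.03,0,0,0],[0.035,0,0,0],[0.035,0,0,0],[0.02,0,0,0],[-0.01,0,-0.02,0],[-0.03,0,-0.07,0],[-0.07,0,-0.12,0]]'
python3 -m creep '[[-0.05,0.02,0,0],[-0.1,0.04,0,0],[-0.15,0.06,0,0],[-0.2,0.08,0,0],[-0.25,0.08,0,0],[-0.3,0.08,0,0],[-0.35,0.08,0,0],[-0.4,0.08,0,0]]'
python3 - <<'E'
from h import *
np.set_printoptions(precision=1,suppress=True)
im=save('top','t3.png'); print([ (r['p'],r['uv'],at_z('top',[r['uv']],36)[0]) for r in landmark_of('top','pan_handle')[:1]],[ (r['p'],r['uv'],at_z('top',[r['uv']])[0]) for r in landmark_of('top','pan_lip')[:1]])
a=cv2.imread('pics/top0.png')[180:280,85:235];b=im[180:280,85:235,::-1]
cv2.imwrite('pics/c3.png',np.vstack([cv2.resize(x,None,fx=3,fy=3,interpolation=2) for x in(a,b)]))
hsv=cv2.cvtColor(im,cv2.COLOR_RGB2HSV)
m=((hsv[...,0]>95)&(hsv[...,0]<125)&(hsv[...,1]>120)).astype(np.uint8)
n,l,st,ce=cv2.connectedComponentsWithStats(m)
for i in range(1,n):
    if st[i,4]>30: print(ce[i],st[i],at_z('top',[ce[i]],18)[0])
go((470,315,80))
# pan shift by handle/rear template match
T=cv2.imread('pics/top0.png')[185:270,90:160]
r=cv2.matchTemplate(b[:, :95].copy() if 0 else im[175:280,80:170,::-1].copy(),T,cv2.TM_CCOEFF_NORMED);print(cv2.minMaxLoc(r))
E
```

```text
time: 5.78
ee_pos: [474.2, 225.3, 166.6]
orientation: [0.689, 0.725, -0.001, -0.001]
wrist_force: [1.7, -0.1, 0.7]
width: 25.6
finger_force: 0.0
time: 6.45
ee_pos: [548.7, -73.0, 166.2]
orientation: [0.69, 0.724, -0.0, -0.0]
wrist_force: [0.8, 0.4, -0.3]
width: 25.7
finger_force: 0.0
[(0.71, [95.7, 232.5], array([514.5, 496.5,  36. ]))] [(0.75, [201.3, 229.6], array([529.5, 213.7,   0. ]))]
[ 0.8 88.3] [ 0 79  4 24 55] [940.6 842.   18. ]
[376.1 206.5] [375 201   4  12  34] [ 598.1 -263.    18. ]
[157.6 249.8] [151 243  15  14 163] [471.9 328.2  18. ]
[461.9 252. ] [455 246  14  13 142] [ 475.9 -502.1   18. ]
[410.4 345.6] [392 331  38  31 110] [ 224.5 -355.7   18. ]
t 6.6 pos [548.9 -73.5 166.1] yaw 92.6 F [0.2 0.6 0.1] w 25.7
(470, 315, 80) [ 0.5 -0.1  0.1] None
(-0.05987284705042839, 0.9231586456298828, (17, 20), (10, 10))
```

View pics/c3.png

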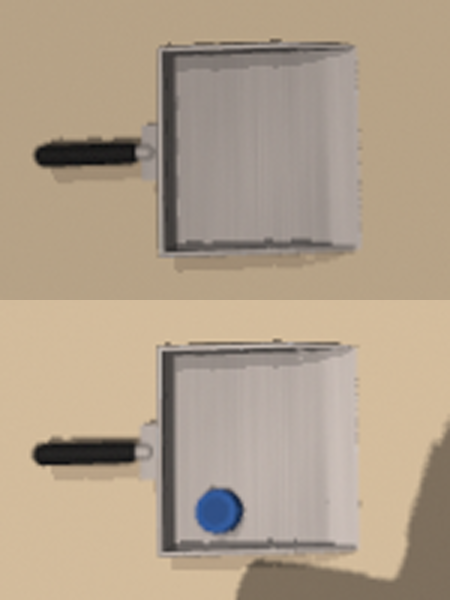

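Pan unmoved (0 px shift), and the cap lies at (472,328), at picture (158,250). Next is cap B, which goes to the pan's other side.

```bash
python3 -c "
from h import *
go((526,-160,166),(526,-160,81),(530,-120,81),(549,80,81),(557,160,81),(571,306,81),yaw=88)"
```

```text
t 6.6 pos [548.9 -73.5 166.1] yaw 92.6 F [0.2 0.6 0.1] w 25.7
(526, -160, 166) [-0.1138 -0.0356  0.0002] 0.0253
(526, -160, 81) [-0.1138 -0.0356  0.1136] 0.0253
(530, -120, 81) [-0.0608 -0.0278  0.1136] 0.0253
(549, 80, 81) [0.2045 0.0093 0.1135] 0.0253
(557, 160, 81) [0.3106 0.0248 0.1134] 0.0253
(571, 306, 81) [0.5042 0.0521 0.1134] 0.0253
```

```bash
python3 -m creep '[[-0.04,-0.012,0,0.01],[-0.08,-0.024,0,0.02],[-0.114,-0.0356,0,0.04],[-0.114,-0.0356,0.03,0.04],[-0.114,-0.0356,0.06,0.04],[-0.114,-0.0356,0.09,0.04],[-0.114,-0.0356,0.1125,0.04],[-0.114,-0.0356,0.1125,0.04]]'
python3 -m creep '[[0.015,0,0,0],[0.03,0,0,0],[0.045,0,0,0],[0.065,0.001,0,0],[0.085,0.001,0,0],[0.105,0.001,0,0],[0.125,0.001,0,0],[0.145,0.002,0,0]]'
python3 -c "
from h import *
go((557,160,81),(571,306,81))"
```

```text
time: 7.27
ee_pos: [524.9, -155.6, 78.9]
orientation: [0.733, 0.68, -0.001, -0.003]
wrist_force: [-0.1, -0.3, 0.1]
width: 25.5
finger_force: 0.0
time: 7.93
ee_pos: [537.5, -46.2, 83.2]
orientation: [0.733, 0.68, 0.001, 0.001]
wrist_force: [0.1, -1.5, 0.8]
width: 25.8
finger_force: 0.0
t 7.93 pos [537.5 -46.2  83.2] yaw 85.7 F [ 0.1 -1.5  0.8] w 25.8
(557, 160, 81) [0.2761 0.0054 0.003 ] None
(571, 306, 81) [0.4717 0.0095 0.003 ] None
```

```bash
python3 -m creep '[[0.02,0,0.001,0],[0.045,0.001,0.002,0],[0.07,0.001,0.002,0],[0.095,0.002,0.002,0],[0.12,0.003,0.002,0],[0.145,0.003,0.002,0],[0.17,0.004,0.002,0],[0.195,0.004,0.002,0]]'
python3 -m creep '[[0.02,0,0,0],[0.04,0.001,0,0],[0.055,0.001,0,0],[0.065,0.001,0,0],[0.075,0.001,0,0],[0.085,0.001,0,0],[0.095,0.002,0,0],[0.105,0.002,0,0]]'
python3 - <<'E'
from h import *
im2=save('scene','s4.png')
cv2.imwrite('pics/c4.png',cv2.resize(im2[110:260,210:410],None,fx=3,fy=3)[:,:,::-1])
go((571,306,81))
E
```

```text
time: 8.6
ee_pos: [551.4, 99.8, 81.8]
orientation: [0.733, 0.68, 0.001, 0.0]
wrist_force: [0.7, 0.3, 0.8]
width: 25.9
finger_force: 0.1
time: 9.27
ee_pos: [558.8, 176.1, 80.5]
orientation: [0.734, 0.68, 0.0, -0.0]
wrist_force: [-0.1, -0.3, 0.9]
width: 25.4
finger_force: 0.2
t 9.32 pos [559.  177.3  80.5] yaw 85.7 F [0.6 1.5 0.4] w 25.7
(571, 306, 81) [ 0.1723  0.0029 -0.0005] None
```

View pics/c4.png

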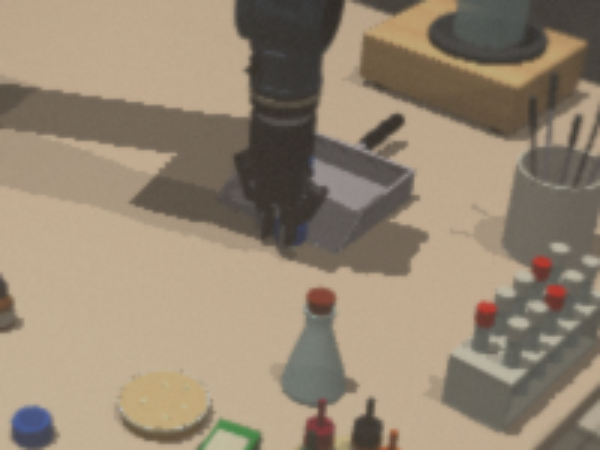

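Cap B (295,232) is cradled at the lip without any jamming. I'll push it on in, retreat, and move out above cap A.

```bash
python3 -m creep '[[0.012,0,0,0],[0.025,0,0,0],[0.045,0.001,0,0],[0.07,0.001,0,0],[0.095,0.002,0,0],[0.12,0.002,0,0],[0.145,0.003,0,0],[0.17,0.003,0,0]]'
python3 -m creep '[[0,0,0,0],[-0.02,0,0,0],[-0.05,0,-0.03,0],[-0.09,0,-0.08,0],[-0.14,0,-0.12,0],[-0.19,0,-0.12,0],[-0.24,0,-0.12,0],[-0.29,0,-0.12,0]]'
python3 -m creep '[[-0.05,0,0,0],[-0.1,0,0,-0.02],[-0.15,0,0,-0.04],[-0.2,0,0,-0.068],[-0.25,0.01,0,-0.068],[-0.3,0.02,0,-0.068],[-0.35,0.04,0,-0.068],[-0.35,0.04,0,-0.068]]'
python3 - <<'E'
from h import *
im=save('top','t5.png')
hsv=cv2.cvtColor(im,cv2.COLOR_RGB2HSV)
m=((hsv[...,0]>95)&(hsv[...,0]<125)&(hsv[...,1]>120)).astype(np.uint8)
n,l,st,ce=cv2.connectedComponentsWithStats(m)
for i in range(1,n):
    if st[i,4]>30: print(ce[i],st[i],at_z('top',[ce[i]],18)[0].round(1))
print(at_z('top',[landmark_of('top','pan_lip')[0]['uv']]))
go((604,-294,166),(604,-294,81),(601,-275,81),(539,180,81),(525,280,81))
E
```

```text
time: 9.98
ee_pos: [570.6, 304.7, 80.4]
orientation: [0.733, 0.68, 0.0, -0.0]
wrist_force: [0.4, 0.0, -0.1]
width: 25.7
finger_force: 0.1
time: 10.65
ee_pos: [553.5, 83.4, 171.5]
orientation: [0.733, 0.68, 0.001, 0.001]
wrist_force: [0.1, -0.2, -0.1]
width: 25.6
finger_force: 0.0
time: 11.32
ee_pos: [564.8, -184.9, 170.5]
orientation: [0.659, 0.752, -0.0, 0.002]
wrist_force: [-0.6, 0.5, -0.2]
width: 25.6
finger_force: 0.0
[ 0.83333333 88.        ] [ 0 79  4 23 54] [941.4 842.1  18. ]
[156.25766871 211.71165644] [149 205  15  14 163] [575.2 336.1  18. ]
[157.33939394 249.84242424] [150 243  15  14 165] [471.7 328.8  18. ]
[461.85915493 252.01408451] [455 246  14  13 142] [ 475.9 -502.1   18. ]
[[528.46248485 209.21670935   0.        ]]
t 11.42 pos [ 563.3 -180.3  170. ] yaw 97.7 F [ 1.2 -0.3 -0.7] w 25.8
(604, -294, 166) [-0.1575  0.0335  0.0052] None
(604, -294, 81) [-0.1575  0.0335  0.1185] None
(601, -275, 81) [-0.1319  0.033   0.1185] None
(539, 180, 81) [0.4804 0.0322 0.1188] None
(525, 280, 81) [0.615  0.0315 0.1189] None
```

```bash
python3 -m creep '[[-0.05,0.012,0,0],[-0.1,0.024,0,0],[-0.1575,0.0335,0.005,0],[-0.1575,0.0335,0.03,0],[-0.1575,0.0335,0.06,0],[-0.1575,0.0335,0.09,0],[-0.1575,0.0335,0.118,0],[-0.1575,0.0335,0.118,0]]'
python3 -m creep '[[0.01,0,0,0],[0.02,0,0,0],[0.03,0,0,0],[0.04,0,0,0],[0.055,0,0,0],[0.07,0,0,0],[0.085,0,0,0],[0.1,0,0,0]]'
python3 - <<'E'
from h import *
im2=save('scene','s6.png')
cv2.imwrite('pics/c6.png',cv2.resize(im2[160:310,150:350],None,fx=3,fy=3)[:,:,::-1])
go((585,-140,81),(539,180,81),(525,280,81))
E
```

```text
time: 12.08
ee_pos: [602.6, -289.6, 77.5]
orientation: [0.656, 0.754, -0.001, -0.004]
wrist_force: [-1.5, 0.3, -0.4]
width: 25.4
finger_force: 0.0
time: 12.75
ee_pos: [594.8, -216.1, 82.1]
orientation: [0.657, 0.754, 0.0, 0.0]
wrist_force: [0.8, -0.0, 0.4]
width: 25.4
finger_force: 0.1
t 12.8 pos [ 594.3 -214.3   82. ] yaw 98.0 F [-0.7  1.6  0.2] w 25.6
(585, -140, 81) [0.0998 0.0014 0.0014] None
(539, 180, 81) [ 5.308e-01 -1.000e-04  2.000e-03] None
(525, 280, 81) [ 6.655e-01 -1.000e-04  2.200e-03] None
```

View pics/c6.png

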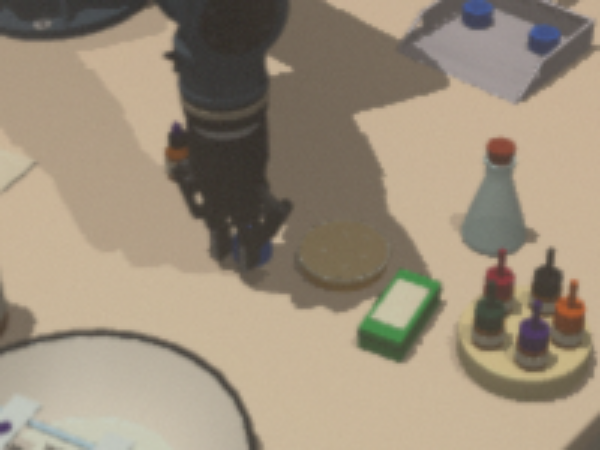

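Cap A (262,250) is cradled and the path past the dish is clear. The two other caps show in the pan at top right.

```bash
python3 -m creep '[[0.015,-0.001,0.001,0],[0.03,-0.002,0.001,0],[0.05,-0.003,0.002,0],[0.07,-0.004,0.002,0],[0.09,-0.004,0.002,0],[0.115,-0.004,0.002,0],[0.14,-0.004,0.002,0],[0.165,-0.004,0.002,0]]'
python3 -m creep '[[0.025,0,0,0],[0.05,0,0,0],[0.075,0,0,0],[0.1,0,0,0],[0.125,0,0,0],[0.15,0,0,0],[0.175,0.001,0,0],[0.195,0.001,0,0]]'
python3 -c "
from h import *
go((539,180,81),(525,280,81))"
```

```text
time: 13.47
ee_pos: [574.5, -93.5, 80.3]
orientation: [0.657, 0.754, 0.0, -0.0]
wrist_force: [-0.4, -0.5, -0.6]
width: 25.3
finger_force: 0.0
time: 14.13
ee_pos: [554.9, 51.9, 80.4]
orientation: [0.656, 0.754, 0.0, -0.0]
wrist_force: [-0.2, 0.5, -0.7]
width: 25.7
finger_force: 0.0
t 14.13 pos [554.9  51.9  80.4] yaw 98.0 F [-0.2  0.5 -0.7] w 25.7
(539, 180, 81) [ 0.1721  0.0026 -0.0007] None
(525, 280, 81) [ 0.3068  0.0026 -0.0006] None
```

```bash
python3 -m creep '[[0.025,0,0,0],[0.05,0.001,0,0],[0.075,0.001,0,0],[0.1,0.002,0,0],[0.115,0.002,0,0],[0.125,0.002,0,0],[0.135,0.002,0,0],[0.145,0.002,0,0]]'
python3 -m creep '[[0.01,0,0,0],[0.02,0,0,0],[0.03,0,0,0],[0.04,0,0,0],[0.06,0,0,0],[0.085,0,0,0],[0.11,0,0,0],[0.135,0,0,0]]'
python3 -m creep '[[0.015,0,0,0],[0.02,0,0,0],[0.02,0,0,0],[0,0,0,0],[-0.03,0,0,0],[-0.06,0,-0.03,0],[-0.1,0,-0.08,0],[-0.14,0,-0.12,0]]'
python3 -m creep '[[-0.05,0,0,0],[-0.1,0,0,0],[-0.15,0,0,0],[-0.2,0,0,0],[-0.25,0,0,0],[-0.3,0,0,0],[-0.35,0,0,0],[-0.35,0,0,0]]'
python3 - <<'E'
from h import *
im=save('top','t7.png')
hsv=cv2.cvtColor(im,cv2.COLOR_RGB2HSV)
m=((hsv[...,0]>95)&(hsv[...,0]<125)&(hsv[...,1]>120)).astype(np.uint8)
n,l,st,ce=cv2.connectedComponentsWithStats(m)
for i in range(1,n):
    if st[i,4]>30: print(ce[i],st[i],at_z('top',[ce[i]],18)[0].round(1))
for q in ['pan_lip','pan_handle','petri_dish','stain_bottle','flask']:
    r=landmark_of('top',q)[:1]; print(q,r and (r[0]['p'],r[0]['uv'],at_z('top',[r[0]['uv']])[0].round(1)))
cv2.imwrite('pics/c7.png',cv2.resize(im[120:300,80:400],None,fx=2.5,fy=2.5)[:,:,::-1])
go()
E
```

```text
time: 14.8
ee_pos: [541.9, 158.0, 80.4]
orientation: [0.657, 0.754, -0.0, 0.0]
wrist_force: [-0.3, -0.1, -0.3]
width: 25.4
finger_force: 0.1
time: 15.47
ee_pos: [528.1, 258.9, 80.4]
orientation: [0.657, 0.754, 0.0, -0.0]
wrist_force: [0.1, -0.0, 0.5]
width: 25.7
finger_force: 0.0
time: 16.13
ee_pos: [541.3, 156.2, 165.8]
orientation: [0.657, 0.754, -0.001, -0.0]
wrist_force: [1.6, -0.4, 0.3]
width: 25.9
finger_force: 0.0
time: 16.8
ee_pos: [577.9, -108.6, 165.3]
orientation: [0.659, 0.752, -0.001, 0.001]
wrist_force: [0.4, 1.0, -0.2]
width: 25.5
finger_force: 0.0
[ 0.81818182 88.25454545] [ 0 79  4 24 55] [940.6 842.   18. ]
[156.0969697  211.83636364] [149 205  15  14 165] [574.9 336.5  18. ]
[168.5625  230.76875] [162 224  14  14 160] [523.9 299.9  18. ]
[157.30722892 249.81325301] [150 243  15  14 166] [471.8 328.9  18. ]
[461.90780142 252.0212766 ] [455 246  14  13 141] [ 475.9 -502.2   18. ]
[417.23188406 351.14492754] [406 341  24  21  69] [ 209.5 -374.6   18. ]
pan_lip (0.7, [202.6, 230.2], array([527.9, 210. ,   0. ]))
pan_handle (0.92, [95.1, 234.6], array([510.1, 513.9,   0. ]))
petri_dish (0.49, [328.8, 175.7], array([ 684.4, -135.8,    0. ]))
stain_bottle []
flask (0.88, [283.3, 146.8], array([764.6,  -8.4,   0. ]))
t 17.1 pos [ 577.6 -100.6  165.3] yaw 98.0 F [ 0.2 -0.5 -1.4] w 25.8
```

View pics/c7.png

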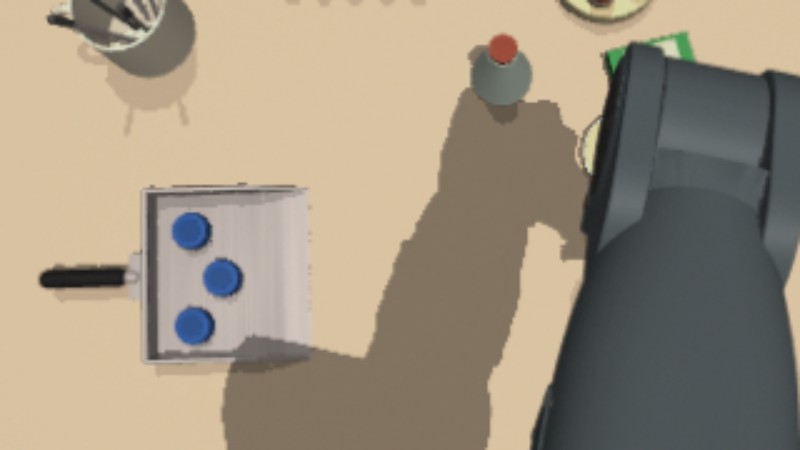

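All three caps lie flat on the pan's floor, at (190,230), (222,277) and (194,325) in the crop. The pan hasn't moved, and the arm is clear of everything. I'll hand in.

```bash
python3 -c "
from station import *
print(finish_job())"
```

```text
the job is handed in; nothing more can be done
None
```

I swept all three caps over the lip onto the pan's floor and handed the job in at about 17 s. The last picture shows them lying flat and separate; the pan and flask haven't visibly moved. The dish, slide box and stain bottle were partly or wholly hidden by the arm there, and the reagent bottle wasn't re-measured. No verdict came back.

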